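# Start the dark incubation and point out the next reagent

### The arm

A 6-joint arm with a two-finger parallel gripper is mounted at the origin on a cart in front of the work surface, level with it; the furniture and walls round the work are solid. World frame = base frame: x ahead of the robot, y to its left, z up, the work surface at z = 0. Lengths are in m, angles in degrees, forces in N, time in s.
With the tool pointing down it reaches from about 0.3 to 0.75 m from the base axis. Payload 8.5 kg.
Tool frame: the origin (TCP) lies between the finger pads, 19 mm behind the fingertips; this is the grasp point; z points along the fingers, y is the line along which they close (so a half turn about z gives the same grasp; the last joint's range is limited). The gripper opens to 85 mm and grips with 20 to 120 N. Pads are 22 mm wide; open, the fingers measure 114 mm over their backs; the gripper's body (76 mm by 85 mm) begins 54 mm behind the grasp point. The pads swing forward as they close: fully open they stand 13 mm farther back than shut.
Start: joints at [64.956, 21.807, 74.336, -0, 83.858, -12.336], TCP at [0.121, 0.537, 0.25] pointing down, gripper open.
Joint ranges: [-178.18, 178.18], [-50.72, 133.34], [12.68, 142.11], [-81.47, 261.47], [9.98, 163.14], [-165.26, 165.26]. Speed limits (degrees/s): [136.94, 136.94, 180, 180, 180, 180].

### API

Orientations are given as a 3x3 rotation matrix whose columns are the frame's x, y, z axes.
In Python, from rig import env gives the robot as it stands.
- The arm moves only by the tool arm_command, never from a script. Its argument "deltas" is a list of rows, each an object of numbers: "rx", "ry", "rz": the turn, a rotation vector about the tool's x, y, z in rad; "dx", "dy", "dz": the shift along the tool's x, y, z in m; "fingers": the finger opening in m, from 0 to 0.0854. In form: [{"rx": .., "ry": .., "rz": .., "dx": .., "dy": .., "dz": .., "fingers": ..}, ...]. A call has 1 to 12 rows; each row shifts and turns the commanded pose from where the row before left it, along the tool's axes as they then stand; what a row does not reach is not made up. A row lasts 1/10 s, in which the tool goes at most 50 mm and 8.59 degrees, less where a joint would pass 70% of its speed; a pose out of reach is approached as far as the arm can. A call is refused whole if a number of a shift passes 0.05 or a number of a turn 0.15, either way. A call with a gripper value outside its range is refused whole. The fingers move at their own pace and stop on an object; "squeeze" is the grip in N (left out, the last holds). Time passes only in rows, so rows that do not move let the fingers close. It gives the time, the measured TCP pose, the force, the opening and the grip force at its end, in the units of the state.
- env.observe(): the state, without advancing time (a new reading comes with each control period).
- env.get_image(name): name is "scene" or "top"; returns a dict with "color" (400x640x3 uint8, blue, green, red), "camera_matrix" (3x3 intrinsics, pixels), "k1" (the pictures are not rectified: a ray, as slopes to the right and down, at radius r is drawn at 1 + k1 r^2 times it, then the intrinsics apply), "eye" and "orientation" of the camera in the world. Camera axes: x right, y up, looking along -z (the intrinsics and any distortion apply to the point x, -y, -z); pixel columns grow to the right and rows downward; lengths in m; the calibration is good to about 2 mm. A picture is of the moment at which its call begins. There is no depth.
- env.close_job(): hands the job in; it is judged then, once.
Trained networks look in a picture, given as the dict that the camera call returned (one of the last four; its "shot" number tells which), for a name from the list of things; names that differ only in an ending like _2 or _b are one class to them, and where a whole thing is asked for, a point or a joint stands for the part that bears it (a point fixed in the world has none). Each returns a list of dicts, best first, with "p" (0 to 1); they miss things now and then, are a little off and sometimes report something else, mostly with a low value. They report only what shows in the picture. A call takes as long as a camera call. They do not tell look-alikes from the thing itself.
- env.look_for(query, picture): "box" ([left, top, right, bottom] in pixels, round what is visible of it).
- env.tip_of(query, picture): "location" ([column, row] in pixels: a listed point, or the origin of a listed thing).
The state is a dict: "time_s": time; "q": joint angles; "qvel": joint speeds; "joint_efforts": joint torques, N m; "position": TCP position; "tool_rot": TCP orientation; "ft_force": force on the tool from outside, world axes, zero at the start; "wrist_torque": the same for the moment, N m; "grip_width": finger opening in m; "gripper_force": force on a finger pad.
Only numpy, scipy, OpenCV 4.12 (cv2) and the standard library are available. Lean on these libraries where they do the work, as an engineer would, in place of code of your own. Each camera call takes 0.05 s, during which the arm holds its last target. There are 200 camera calls.

### The job

Start the slides' dark incubation: with closed fingers, push the open lid of the slide box down until it is fully shut, then press and release the start key of the countdown timer, which is the right-hand one of its three keys seen with the keys nearer to you than the display; press no other key. Then show your partner which reagent comes next: point straight down at the cap of the smallest of the three reagent bottles, fingertips a few centimetres above its middle, and stay there for about three seconds. Touch none of the bottles, pick up nothing, and leave the box, the timer and everything else where they stand.

Things in the scene. Friction and masses are not known exactly. Their poses are not given: they have to be found in the camera images.
- slide_box: low oblong microscope-slide box, 95 x 168 x 37 mm shut, loose (about 0.6 kg). Origin: centre of its underside; x across its short side towards the hinge, y along its long side, z up. Hinge side faces away from the robot (yaw up to 0.3 rad). Hinge axis along y at x = +45, z = 26 mm. The slides inside end at the box's rim and are in nobody's way.
- slide_box_lid (a joint): lid angle in rad: 0 shut, 1.83 fully open (leaning back past upright); starts at 0.9 to 1.75. The lid reaches 90 mm from the hinge axis to its free edge, is 168 mm along the hinge, its outer face 11 mm outside the axis, a 10 mm rim inside. The hinge is stiff (0.02 N m, about the lid's weight): the lid stays where it is left and must be pushed all the way down, with a few newtons
- lid_edge (a point): middle of the lid's free edge, moves with the lid; in the box's frame at (-45, 0, 31) mm when shut
- timer: countdown timer lying on its back, 62 x 68 x 20 mm, loose (about 0.09 kg). Origin: centre of its underside; the display lies on its +x side and a row of three keys along y on its -x side, the side nearer to the robot (yaw up to 0.5 rad). The casing's top face is 17 mm above the counter.
- timer_key_3 (a joint): travel of the start key in m, the right-hand key of the three: 0 up, 0.001 fully down, springs back to under 0.0004 when released; it counts as pressed from 0.0006, about 3.5 N; fully down takes 5 N
- key_3_top (a point): middle of the top face of the start key when up, at (-15, -20, 20) mm in the timer's frame. The key is about 12 mm across, stands 3 mm above the casing, its middle 14 mm from the casing's right-hand edge; its neighbour's middle is 20 mm to the left (+y of the timer), with a gap of 8 mm between the keys
- timer_key_1 (a joint): travel in m of the left-hand key, middle at (-15, +20, 20) mm in the timer's frame; not to be pressed
- timer_key_2 (a joint): travel in m of the middle key, middle at (-15, 0, 20) mm in the timer's frame; not to be pressed
- reagent_3: the smallest of three upright amber reagent bottles with screw caps, 36 mm across and 72 mm tall, loose; the one to point at. Origin: centre of its underside, z up. The three stand on three places, at least 70 mm between centres, in any order
- reagent_3_cap (a point): centre of the top of the smallest bottle's cap, 72 mm above the counter; the cap is 22 mm across. Pointing is judged by the TCP (midway between the finger pads)
- reagent_1: the largest amber bottle, 52 mm across and 104 mm tall, loose; not to be touched. Origin: centre of its underside
- reagent_2: the middle-sized amber bottle, 45 mm across and 90 mm tall, loose; not to be touched. Origin: centre of its underside
- petri_1: bystander: petri dish with lid, 61 mm across, 16 mm high, loose, behind the timer, between slide box and bottles; origin: centre of its underside
- forceps: bystander: steel forceps lying loose between timer and bottles, 20 x 133 x 9 mm, long axis y; origin: centre of its underside. The other things at the front, back and sides are fixed
There are look-alikes about, which are no part of the job. What is shaped like the timer but red is not meant.

How it is judged (in metres and radians):
On the way, in this order (a step that is already met when the one before it is completed fails the run):
1. the lid of the slide box is pushed fully shut (value of joint slide_box_lid below 0.03 rad), for 0.2 s.
2. the timer's start key is pressed (value of joint timer_key_3 above 0.0006 m), for 0.05 s.
3. the fingertips point at the smallest bottle's cap: TCP within 30 mm of the cap's axis and 15 to 85 mm above its top, for 2.5 s (horizontal distance between the grasp point and reagent_3_cap below 0.03 m and z of the grasp point in the frame of reagent_3_cap between 0.015 and 0.085 m), for 2.5 s.
At the end, for the whole second after the job is handed in: The lid is shut (under 0.03 rad), the start key is up again (under 0.5 mm), the slide box is within 30 mm and the timer within 20 mm of where they stood, the three bottles stand upright within 10 mm of where they stood, and all are at rest (value of joint slide_box_lid below 0.03 rad and value of joint timer_key_3 below 0.0005 m and distance of slide_box from where it was at the start of the episode below 0.03 m and distance of timer from where it was at the start of the episode below 0.02 m and distance of each of reagent_1, reagent_2, reagent_3 from where it was at the start of the episode below 0.01 m and angle between each of reagent_1, reagent_2, reagent_3's own z axis and vertical below 0.1 rad and linear speed of each of slide_box, timer, reagent_1, reagent_2, reagent_3 below 0.01 m/s); the robot touches nothing.
It fails at once if a reagent bottle is touched (contact force between any of the fingers, the arm and reagent_1 above 0.05 N or contact force between any of the fingers, the arm and reagent_2 above 0.05 N or contact force between any of the fingers, the arm and reagent_3 above 0.05 N).
It fails at once if another key of the timer is pressed (value of joint any of timer_key_1, timer_key_2 above 0.0005 m).
It fails at once if the slide box or the timer is lifted (15 mm) or shoved away (box 40 mm, timer 30 mm) (height (world z) of any of slide_box, timer above 0.015 m or distance of slide_box from where it was at the start of the episode above 0.04 m or distance of timer from where it was at the start of the episode above 0.03 m).
It fails at once if the petri dish or the forceps between the task's things are moved by more than 20 mm (distance of any of petri_1, forceps from where it was at the start of the episode above 0.02 m).
It also fails if it takes over 54 s, if anything falls off the work surface, if the arm or the gripper's body presses on something with over 40 N, if the wrist force passes 120 N, or if a joint passes its speed limit or range.

## Working session

There is one attempt and no reset: what is moved stays moved. The work goes in short steps, Python scripts to look and compute and a tool call to move; the robot and the scene stay as the last step left them, time stands still between calls to the robot, and variables do not carry over. Pictures are saved under pics/ and viewed, at most 10 in all, crops included, and the job is handed in when it is done.

Besides the shell and the picture viewer there is one more tool, called after "Call:" as a command line: name --argument value ..., lists and objects as JSON in quotes. arm_command: Moves the arm, as the interface text tells. Its arguments: {"type":"object","properties":{"deltas":{"type":"array"},"squeeze":{"type":"number"}},"required":["deltas"]}

```bash
mkdir -p pics; cat > h.py <<'E'
import numpy as np, cv2
from rig import env
def ray(p,uv):
    K=np.array(p["camera_matrix"]);k=p["k1"]
    d=np.array([(uv[0]-K[0,2])/K[0,0],(uv[1]-K[1,2])/K[1,1]]);u=d.copy()
    for _ in range(30): u=d/(1+k*(u@u))
    return np.array(p["eye"]),np.array(p["orientation"])@np.array([u[0],-u[1],-1])
def at(p,uv,z):
    e,d=ray(p,uv); return e+d*(z-e[2])/d[2]
def proj(p,X):
    c=np.array(p["orientation"]).T@(np.array(X)-np.array(p["eye"]))
    u=np.array([c[0],-c[1]])/-c[2]; u=u*(1+p["k1"]*(u@u)); K=np.array(p["camera_matrix"])
    return np.array([K[0,0]*u[0]+K[0,2],K[1,1]*u[1]+K[1,2]])
def tri(p,a,q,b):
    e,d=ray(p,a);f,g=ray(q,b);d/=np.linalg.norm(d);g/=np.linalg.norm(g)
    s=np.linalg.lstsq(np.c_[d,-g],f-e,rcond=None)[0]
    A=e+s[0]*d;B=f+s[1]*g
    return (A+B)/2,np.linalg.norm(A-B)
E
python3 - <<'E'
from h import *
np.set_printoptions(precision=3,suppress=True)
for n in ("scene","top"):
    p=env.get_image(n); cv2.imwrite(f"pics/{n}0.png",p["color"]); print(n,p["eye"])
    for q in ("slide_box","lid_edge","timer","key_3_top","reagent_1","reagent_3_cap","petri_1","forceps"):
        print(q,[(np.round(d["location"],1).tolist(),round(d["p"],2)) for d in env.tip_of(q,p)][:4],[(np.round(d["box"]).tolist(),round(d["p"],2)) for d in env.look_for(q,p)][:4])
E
```

```text
scene [-0.123 -0.665  0.567]
slide_box [([284.7, 188.9], 0.7)] [([261.0, 143.0, 314.0, 209.0], 0.56)]
lid_edge [([301.3, 151.0], 0.69)] [([282.0, 144.0, 318.0, 189.0], 0.77)]
timer [([221.5, 188.7], 0.85), ([322.6, 236.5], 0.64)] [([308.0, 226.0, 345.0, 242.0], 0.72), ([209.0, 175.0, 234.0, 192.0], 0.56)]
key_3_top [([324.8, 235.5], 0.57), ([218.2, 182.2], 0.57)] [([307.0, 223.0, 342.0, 248.0], 0.92), ([206.0, 175.0, 234.0, 191.0], 0.64)]
reagent_1 [([389.2, 230.6], 0.9), ([448.0, 252.6], 0.79), ([409.0, 267.1], 0.66), ([413.6, 243.5], 0.23)] [([403.0, 241.0, 419.0, 276.0], 0.79), ([385.0, 196.0, 403.0, 235.0], 0.72), ([439.0, 211.0, 463.0, 261.0], 0.68)]
reagent_3_cap [([415.1, 243.0], 0.68)] [([403.0, 242.0, 419.0, 279.0], 0.9)]
petri_1 [([370.6, 216.5], 0.68)] [([360.0, 206.0, 386.0, 222.0], 0.63)]
forceps [([365.2, 259.9], 0.65)] [([345.0, 252.0, 379.0, 267.0], 0.66), ([401.0, 238.0, 416.0, 274.0], 0.65), ([305.0, 226.0, 342.0, 247.0], 0.47)]
top [0.296 0.02  1.332]
slide_box [([248.4, 206.8], 0.59)] [([215.0, 170.0, 277.0, 223.0], 0.76)]
lid_edge [([246.6, 177.6], 0.86)] [([215.0, 171.0, 282.0, 191.0], 0.75)]
timer [([198.2, 251.5], 0.84), ([338.0, 225.6], 0.79)] [([326.0, 210.0, 350.0, 237.0], 0.73), ([185.0, 240.0, 212.0, 259.0], 0.61)]
key_3_top [([203.9, 251.3], 0.85), ([343.3, 224.0], 0.56), ([419.0, 196.3], 0.35)] [([325.0, 212.0, 353.0, 237.0], 0.85), ([182.0, 234.0, 213.0, 259.0], 0.8)]
reagent_1 [([369.9, 169.3], 0.79), ([416.8, 159.9], 0.58)] [([363.0, 158.0, 384.0, 177.0], 0.75), ([409.0, 148.0, 431.0, 170.0], 0.66), ([410.0, 192.0, 422.0, 207.0], 0.58)]
reagent_3_cap [([417.8, 197.6], 0.62)] [([411.0, 191.0, 421.0, 208.0], 0.76)]
petri_1 [([338.2, 163.8], 0.9)] [([329.0, 156.0, 352.0, 178.0], 0.89)]
forceps [([386.5, 214.2], 0.65), ([247.7, 204.9], 0.58)] []
```

```bash
python3 - <<'E'
import cv2
a=cv2.imread("pics/top0.png")[130:280,170:450]; cv2.imwrite("pics/topc.png",cv2.resize(a,None,fx=2.85,fy=2.85,interpolation=3))
a=cv2.imread("pics/scene0.png")[130:290,200:470]; cv2.imwrite("pics/scenec.png",cv2.resize(a,None,fx=2.9,fy=2.9,interpolation=3))
E
```

```text
(no output)
```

View pics/topc.png

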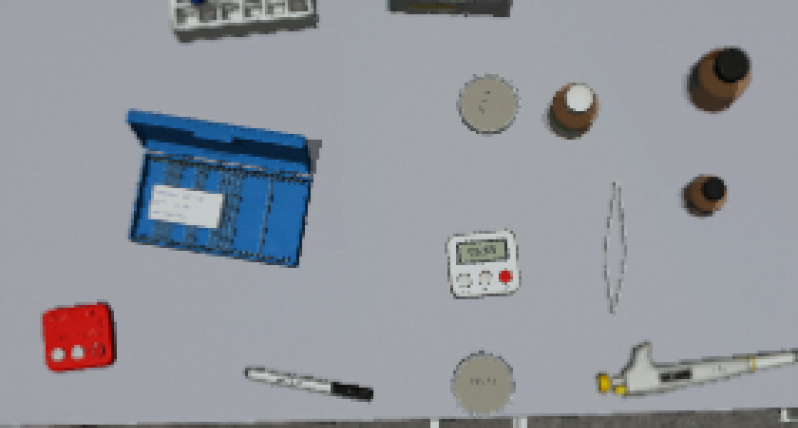

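View pics/scenec.png

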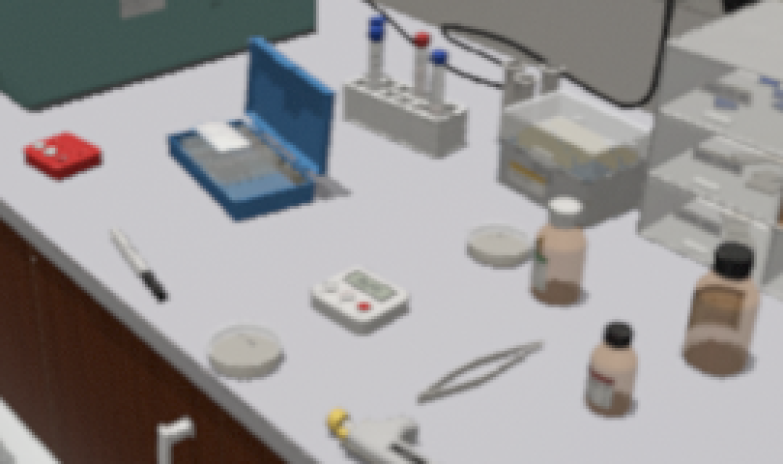

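Top crop: blue box with lid standing up at crop (128-312, 110-265); white timer with red start key at (505,277); red look-alike at left. Smallest bottle's cap is at (713,188). In the scene crop the key is at (365,306) and the cap at (619,328).

```bash
python3 - <<'E'
from h import *
np.set_printoptions(precision=4,suppress=True)
t=env.get_image("top");s=env.get_image("scene");print(t["camera_matrix"][0])
T=lambda u,v:((u+.5)/2.85-.5+170,(v+.5)/2.85-.5+130)
S=lambda u,v:((u+.5)/2.9-.5+200,(v+.5)/2.9-.5+130)
# colour centroids of the red key
for p,w in((t,(340,220,355,235)),(s,(317,228,335,243))):
    c=p["color"][w[1]:w[3],w[0]:w[2]].astype(float); m=np.clip(c[...,2]-np.maximum(c[...,0],c[...,1])-25,0,None)
    yy,xx=np.mgrid[w[1]:w[3],w[0]:w[2]]; uv=((m*xx).sum()/m.sum(),(m*yy).sum()/m.sum()); print("key",uv,at(p,uv,.02))
for n,z,u in(("key",.02,(505,277)),("cap",.072,(713,188)),("timFL",.017,(455,298)),("timFR",.017,(519,291)),("timBL",.017,(449,237)),("timBR",.017,(515,231)),("boxFL",.026,(130,241)),("boxFR",.026,(299,267)),("hingeL",.026,(141,152)),("hingeR",.026,(312,177)),("petri",.016,(489,103)),("b2",.09,(579,97)),("b1",.104,(732,64))): print(n,at(t,T(*u),z))
for n,z,u in(("key",.02,(365,306)),("cap",.072,(619,329)),("boxFL",.026,(169,143)),("boxFR",.026,(237,203)),("b2",.09,(565,206)),("b1",.104,(733,252))): print("S",n,at(s,S(*u),z))
for n,a,b in(("lidL",(130,111),(252,39)),("lidR",(311,140),(332,93)),("cap",(713,188),(619,328)),("FR",(299,267),(237,203)),("FL",(130,241),(169,143))): print(n,tri(t,T(*a),s,S(*b)))
o=env.observe();print(o["tool_rot"],o["position"])
E
```

```text
[475.1696   0.     315.516 ]
key (np.float64(346.843621399177), np.float64(226.50382128159907)) [ 0.4297 -0.0554  0.02  ]
key (np.float64(325.0229007633588), np.float64(235.10114503816794)) [ 0.4258 -0.0571  0.02  ]
key [ 0.4287 -0.0555  0.02  ]
cap [ 0.5029 -0.2527  0.072 ]
timFL [ 0.4097 -0.0064  0.017 ]
timFR [ 0.4149 -0.0689  0.017 ]
timBL [ 0.4696 -0.0021  0.017 ]
timBR [ 0.474  -0.0669  0.017 ]
boxFL [0.4719 0.3106 0.026 ]
boxFR [0.4426 0.1444 0.026 ]
hingeL [0.5606 0.3004 0.026 ]
hingeR [0.531  0.1307 0.026 ]
petri [ 0.6033 -0.0455  0.016 ]
b2 [ 0.5898 -0.1268  0.09  ]
b1 [ 0.6153 -0.2709  0.104 ]
S key [ 0.4265 -0.0581  0.02  ]
S cap [ 0.4989 -0.2554  0.072 ]
S boxFL [0.4612 0.2897 0.026 ]
S boxFR [0.4409 0.1414 0.026 ]
S b2 [ 0.5848 -0.1283  0.09  ]
S b1 [ 0.6094 -0.2729  0.104 ]
lidL (array([0.579 , 0.2953, 0.1113]), np.float64(0.008393005945271523))
lidR (array([0.5468, 0.1256, 0.1159]), np.float64(0.006397068501235693))
cap (array([ 0.5031, -0.2529,  0.0698]), np.float64(0.0006806420519374447))
FR (array([0.4429, 0.1446, 0.0239]), np.float64(0.00025946039343061766))
FL (array([0.4744, 0.313 , 0.013 ]), np.float64(0.0017539984965058571))
[[-0.9755  0.22   -0.    ]
 [ 0.22    0.9755 -0.    ]
 [ 0.     -0.     -1.    ]] [0.121  0.5365 0.25  ]
```

```bash
python3 - <<'E'
from h import *
np.set_printoptions(precision=3,suppress=True)
s=env.get_image("scene");S=lambda u,v:((u+.5)/2.9-.5+200,(v+.5)/2.9-.5+130)
t=env.get_image("top")
for u in((30,108),(316,32),(460,155),(345,125)): print(at(s,S(*u),0))
cv2.imwrite("pics/top1.png",t["color"])
E
```

```text
[0.414 0.512 0.   ]
[0.829 0.5   0.   ]
[ 0.717  0.118 -0.   ]
[0.669 0.252 0.   ]
```

View pics/top1.png

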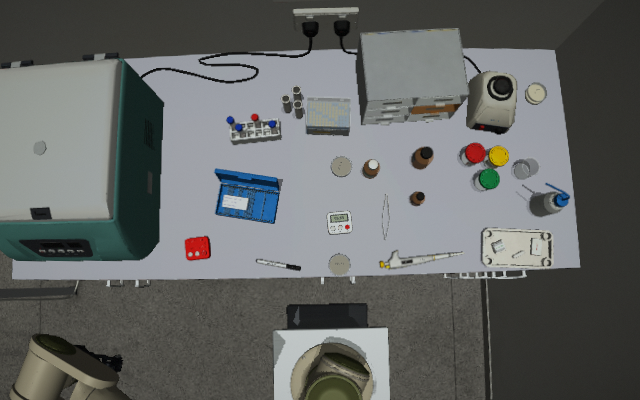

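Teal cabinet fills the left (cols 0-160); box at (215-282,170-223), rack behind it at (225-280,115-143). Path: toward -y first, then forward.

Call:
arm_command --deltas '[{"dx":-0.036,"dy":-0.03,"fingers":0},{"dx":-0.036,"dy":-0.03},{"dx":-0.036,"dy":-0.03},{"dx":-0.036,"dy":-0.03},{"dx":-0.04,"dy":-0.02},{"dx":-0.04,"dy":-0.01},{"dx":-0.04,"dy":-0.01},{"dx":-0.04,"dy":-0.01},{"dx":-0.04,"dy":-0.01},{"dx":-0.04,"dy":-0.01},{"dx":-0.04,"dy":-0.01},{"dx":-0.04,"dy":-0.01}]'

```text
invalid input
```

Call:
arm_command --deltas '[{"rx":0,"ry":0,"rz":0,"dx":-0.036,"dy":-0.03,"dz":0,"fingers":0},{"rx":0,"ry":0,"rz":0,"dx":-0.036,"dy":-0.03,"dz":0,"fingers":0},{"rx":0,"ry":0,"rz":0,"dx":-0.036,"dy":-0.03,"dz":0,"fingers":0},{"rx":0,"ry":0,"rz":0,"dx":-0.036,"dy":-0.03,"dz":0,"fingers":0},{"rx":0,"ry":0,"rz":0,"dx":-0.04,"dy":-0.02,"dz":0,"fingers":0},{"rx":0,"ry":0,"rz":0,"dx":-0.04,"dy":-0.01,"dz":0,"fingers":0},{"rx":0,"ry":0,"rz":0,"dx":-0.04,"dy":-0.01,"dz":0,"fingers":0},{"rx":0,"ry":0,"rz":0,"dx":-0.04,"dy":-0.01,"dz":0,"fingers":0},{"rx":0,"ry":0,"rz":0,"dx":-0.04,"dy":-0.01,"dz":0,"fingers":0},{"rx":0,"ry":0,"rz":0,"dx":-0.04,"dy":-0.01,"dz":0,"fingers":0},{"rx":0,"ry":0,"rz":0,"dx":-0.04,"dy":-0.01,"dz":0,"fingers":0},{"rx":0,"ry":0,"rz":0,"dx":-0.04,"dy":-0.01,"dz":0,"fingers":0}]'

```text
time_s: 3.1
position: [0.5289, 0.2286, 0.2501]
tool_rot: [[-0.975, 0.22, 0.0], [0.22, 0.975, 0.0], [-0.0, 0.0, -1.0]]
ft_force: [0.3, 0.8, 0.7]
grip_width: 0.0001
gripper_force: 0.0
```

Call:
arm_command --deltas '[{"rx":0,"ry":0,"rz":0,"dx":-0.038,"dy":-0.003,"dz":0,"fingers":0},{"rx":0,"ry":0,"rz":0,"dx":-0.038,"dy":-0.003,"dz":0,"fingers":0},{"rx":0,"ry":0,"rz":0,"dx":0,"dy":0,"dz":0.03,"fingers":0},{"rx":0,"ry":0,"rz":0,"dx":0,"dy":0,"dz":0.03,"fingers":0},{"rx":0,"ry":0,"rz":0,"dx":0,"dy":0,"dz":0.03,"fingers":0},{"rx":0,"ry":0,"rz":0,"dx":0,"dy":0,"dz":0.03,"fingers":0},{"rx":0,"ry":0,"rz":0,"dx":0,"dy":0,"dz":0.03,"fingers":0},{"rx":0,"ry":0,"rz":0,"dx":0,"dy":0,"dz":0,"fingers":0}]'

```text
time_s: 3.9
position: [0.5984, 0.2067, 0.0962]
tool_rot: [[-0.975, 0.22, -0.008], [0.22, 0.975, -0.001], [0.007, -0.003, -1.0]]
ft_force: [0.1, -0.2, -0.1]
grip_width: -0.0001
gripper_force: 0.0
```

```bash
python3 - <<'E'
from h import *
s=env.get_image("scene");t=env.get_image("top")
a=cv2.resize(s["color"][100:220,240:350],None,fx=3.6,fy=3.6,interpolation=3);b=cv2.resize(t["color"][130:250,190:300],None,fx=3.6,fy=3.6,interpolation=3)
cv2.imwrite("pics/a2.png",np.hstack([a,b]))
E
```

```text
(no output)
```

View pics/a2.png

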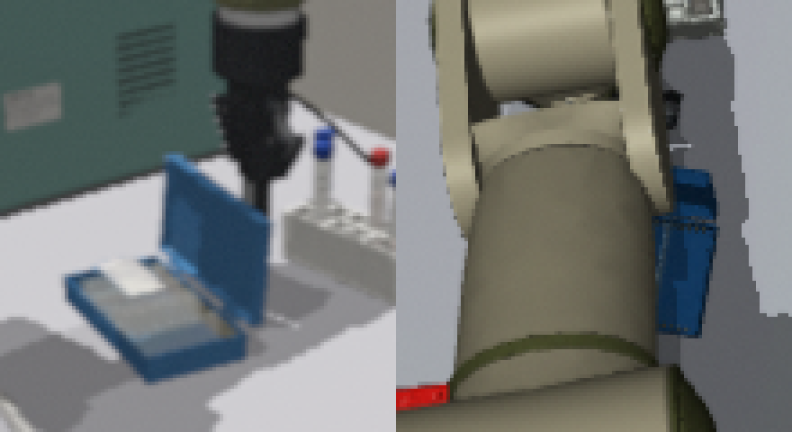

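Fingers stand just behind the open lid (left half: finger at (258,200), lid right edge at col 265). Now push the lid over.

Call:
arm_command --deltas '[{"rx":0,"ry":0,"rz":0,"dx":0.01,"dy":0,"dz":-0.001,"fingers":0},{"rx":0,"ry":0,"rz":0,"dx":0.01,"dy":-0.001,"dz":-0.001,"fingers":0},{"rx":0,"ry":0,"rz":0,"dx":0.01,"dy":0,"dz":-0.001,"fingers":0},{"rx":0,"ry":0,"rz":0,"dx":0.008,"dy":-0.001,"dz":-0.002,"fingers":0},{"rx":0,"ry":0,"rz":0,"dx":0.008,"dy":0,"dz":-0.002,"fingers":0},{"rx":0,"ry":0,"rz":0,"dx":0.008,"dy":-0.001,"dz":-0.002,"fingers":0},{"rx":0,"ry":0,"rz":0,"dx":0.007,"dy":0,"dz":0,"fingers":0},{"rx":0,"ry":0,"rz":0,"dx":0.007,"dy":0,"dz":0.001,"fingers":0},{"rx":0,"ry":0,"rz":0,"dx":0.006,"dy":0,"dz":0.001,"fingers":0}]'

```text
time_s: 4.9
position: [0.5268, 0.2205, 0.1069]
tool_rot: [[-0.976, 0.22, -0.0], [0.22, 0.976, -0.0], [0.0, -0.0, -1.0]]
ft_force: [0.0, -0.2, -0.3]
grip_width: -0.0001
gripper_force: 0.3
```

Call:
arm_command --deltas '[{"rx":0,"ry":0,"rz":0,"dx":0.007,"dy":0,"dz":0.004,"fingers":0},{"rx":0,"ry":0,"rz":0,"dx":0.006,"dy":-0.001,"dz":0.005,"fingers":0},{"rx":0,"ry":0,"rz":0,"dx":0.006,"dy":0,"dz":0.005,"fingers":0},{"rx":0,"ry":0,"rz":0,"dx":0.005,"dy":0,"dz":0.005,"fingers":0},{"rx":0,"ry":0,"rz":0,"dx":0.005,"dy":0,"dz":0.005,"fingers":0},{"rx":0,"ry":0,"rz":0,"dx":0.004,"dy":-0.001,"dz":0.006,"fingers":0},{"rx":0,"ry":0,"rz":0,"dx":0.003,"dy":0,"dz":0.005,"fingers":0},{"rx":0,"ry":0,"rz":0,"dx":0.002,"dy":0,"dz":0.004,"fingers":0},{"rx":0,"ry":0,"rz":0,"dx":0.002,"dy":0,"dz":0.004,"fingers":0},{"rx":0,"ry":0,"rz":0,"dx":0.001,"dy":0,"dz":0.003,"fingers":0},{"rx":0,"ry":0,"rz":0,"dx":0,"dy":0,"dz":0,"fingers":0}]'

```text
time_s: 6.0
position: [0.4867, 0.2274, 0.0606]
tool_rot: [[-0.976, 0.22, -0.001], [0.22, 0.976, -0.0], [0.001, -0.0, -1.0]]
ft_force: [-0.6, 0.0, 1.1]
grip_width: -0.0001
gripper_force: 0.0
```

Call:
arm_command --deltas '[{"rx":0,"ry":0,"rz":0,"dx":0,"dy":0,"dz":0.002,"fingers":0},{"rx":0,"ry":0,"rz":0,"dx":0,"dy":0,"dz":0.001,"fingers":0},{"rx":0,"ry":0,"rz":0,"dx":0,"dy":0,"dz":0.001,"fingers":0},{"rx":0,"ry":0,"rz":0,"dx":0,"dy":0,"dz":0.001,"fingers":0},{"rx":0,"ry":0,"rz":0,"dx":0,"dy":0,"dz":0,"fingers":0}]'

```text
time_s: 6.5
position: [0.487, 0.2274, 0.0559]
tool_rot: [[-0.975, 0.22, -0.0], [0.22, 0.975, -0.0], [0.0, -0.0, -1.0]]
ft_force: [-0.6, -0.3, -0.1]
grip_width: 0.0001
gripper_force: 0.0
```

Call:
arm_command --deltas '[{"rx":0,"ry":0,"rz":0,"dx":0,"dy":0,"dz":0.001,"fingers":0},{"rx":0,"ry":0,"rz":0,"dx":0,"dy":0,"dz":0.0005,"fingers":0},{"rx":0,"ry":0,"rz":0,"dx":0,"dy":0,"dz":0,"fingers":0}]'

```text
time_s: 6.8
position: [0.487, 0.2275, 0.0554]
tool_rot: [[-0.976, 0.22, 0.001], [0.22, 0.976, 0.0], [-0.001, 0.0, -1.0]]
ft_force: [-2.6, -0.5, 9.6]
grip_width: 0.0001
gripper_force: 4.6
```

Call:
arm_command --deltas '[{"rx":0,"ry":0,"rz":0,"dx":0,"dy":0,"dz":0.0005,"fingers":0},{"rx":0,"ry":0,"rz":0,"dx":0,"dy":0,"dz":0,"fingers":0},{"rx":0,"ry":0,"rz":0,"dx":0,"dy":0,"dz":0,"fingers":0},{"rx":0,"ry":0,"rz":0,"dx":0,"dy":0,"dz":0,"fingers":0}]'

```text
time_s: 7.2
position: [0.4871, 0.2275, 0.0553]
tool_rot: [[-0.976, 0.22, 0.001], [0.22, 0.976, 0.0], [-0.001, 0.0, -1.0]]
ft_force: [-3.9, -0.8, 13.1]
grip_width: 0.0001
gripper_force: 6.8
```

Call:
arm_command --deltas '[{"rx":0,"ry":0,"rz":0,"dx":0,"dy":0,"dz":-0.01,"fingers":0},{"rx":0,"ry":0,"rz":0,"dx":0,"dy":0,"dz":-0.04,"fingers":0},{"rx":0,"ry":0,"rz":0,"dx":0,"dy":0,"dz":-0.04,"fingers":0},{"rx":0,"ry":0,"rz":0.14,"dx":0,"dy":0,"dz":0,"fingers":0},{"rx":0,"ry":0,"rz":0.14,"dx":0,"dy":0,"dz":0,"fingers":0},{"rx":0,"ry":0,"rz":0.14,"dx":0,"dy":0,"dz":0,"fingers":0},{"rx":0,"ry":0,"rz":0.14,"dx":0,"dy":0,"dz":0,"fingers":0},{"rx":0,"ry":0,"rz":0.14,"dx":0,"dy":0,"dz":0,"fingers":0},{"rx":0,"ry":0,"rz":0.14,"dx":0,"dy":0,"dz":0,"fingers":0},{"rx":0,"ry":0,"rz":0.14,"dx":0,"dy":0,"dz":0,"fingers":0},{"rx":0,"ry":0,"rz":0.14,"dx":0,"dy":0,"dz":0,"fingers":0},{"rx":0,"ry":0,"rz":0.14,"dx":0,"dy":0,"dz":0,"fingers":0}]'

```text
time_s: 8.4
position: [0.487, 0.2274, 0.1443]
tool_rot: [[-0.083, 0.997, 0.0], [0.997, 0.083, 0.0], [0.0, 0.0, -1.0]]
ft_force: [-0.8, -0.2, 0.0]
grip_width: -0.0
gripper_force: 0.0
```

Call:
arm_command --deltas '[{"rx":0,"ry":0,"rz":0,"dx":-0.0352,"dy":-0.0104,"dz":0,"fingers":0},{"rx":0,"ry":0,"rz":0,"dx":-0.0352,"dy":-0.0104,"dz":0,"fingers":0},{"rx":0,"ry":0,"rz":0,"dx":-0.0352,"dy":-0.0104,"dz":0,"fingers":0},{"rx":0,"ry":0,"rz":0,"dx":-0.0352,"dy":-0.0104,"dz":0,"fingers":0},{"rx":0,"ry":0,"rz":0,"dx":-0.0352,"dy":-0.0104,"dz":0,"fingers":0},{"rx":0,"ry":0,"rz":0,"dx":-0.0352,"dy":-0.0104,"dz":0,"fingers":0},{"rx":0,"ry":0,"rz":0,"dx":-0.0352,"dy":-0.0104,"dz":0,"fingers":0},{"rx":0,"ry":0,"rz":0,"dx":-0.0352,"dy":-0.0104,"dz":0,"fingers":0},{"rx":0,"ry":0,"rz":0,"dx":0,"dy":0,"dz":0.03,"fingers":0},{"rx":0,"ry":0,"rz":0,"dx":0,"dy":0,"dz":0.03,"fingers":0},{"rx":0,"ry":0,"rz":0,"dx":0,"dy":0,"dz":0,"fingers":0}]'

```text
time_s: 9.5
position: [0.4277, -0.0602, 0.082]
tool_rot: [[-0.088, 0.996, -0.005], [0.996, 0.088, 0.002], [0.003, -0.005, -1.0]]
ft_force: [-0.4, 0.0, 0.6]
grip_width: 0.0
gripper_force: 0.0
```

```bash
python3 - <<'E'
from h import *
s=env.get_image("scene");t=env.get_image("top")
a=cv2.resize(s["color"][130:250,240:350],None,fx=3.6,fy=3.6,interpolation=3);b=cv2.resize(t["color"][150:270,210:320],None,fx=3.6,fy=3.6,interpolation=3)
cv2.imwrite("pics/a3.png",np.hstack([a,b]))
E
```

```text
(no output)
```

View pics/a3.png

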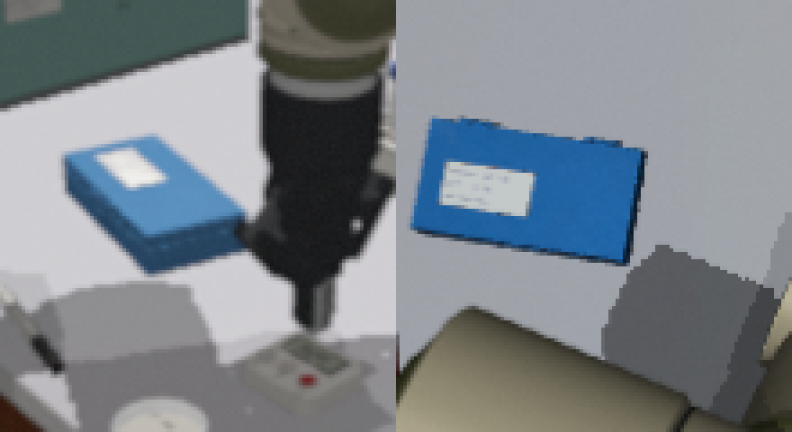

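The box is shut (left crop, no gap at the rim); fingers hang above the red key at (307,380). Now descend.

Call:
arm_command --deltas '[{"rx":0,"ry":0,"rz":0,"dx":0,"dy":0,"dz":0.015,"fingers":0},{"rx":0,"ry":0,"rz":0,"dx":0,"dy":0,"dz":0.015,"fingers":0},{"rx":0,"ry":0,"rz":0,"dx":0,"dy":0,"dz":0.008,"fingers":0},{"rx":0,"ry":0,"rz":0,"dx":0,"dy":0,"dz":0.003,"fingers":0},{"rx":0,"ry":0,"rz":0,"dx":0,"dy":0,"dz":0,"fingers":0},{"rx":0,"ry":0,"rz":0,"dx":0,"dy":0,"dz":0,"fingers":0}]'

```text
time_s: 10.2
position: [0.4295, -0.0605, 0.0437]
tool_rot: [[-0.089, 0.996, 0.001], [0.996, 0.089, -0.001], [-0.001, 0.001, -1.0]]
ft_force: [-0.7, -0.1, -0.4]
grip_width: -0.0
gripper_force: 0.0
```

```bash
python3 - <<'E'
from h import *
s=env.get_image("scene")
cv2.imwrite("pics/a4.png",cv2.resize(s["color"][205:255,295:360],None,fx=9,fy=9,interpolation=3))
for y in (-.049,-.071): 
  for x in(.413,.442): print(proj(s,(x,y,.024)), (proj(s,(x,y,.024))-[295,205])*9)
E
```

```text
[318.77699021 234.11306546] [213.99291187 262.01758911]
[327.89663287 229.93726694] [296.06969585 224.43540245]
[324.84659465 238.17278693] [268.61935189 298.55508236]
[333.99826184 233.86499786] [350.98435652 259.78498071]
```

View pics/a4.png

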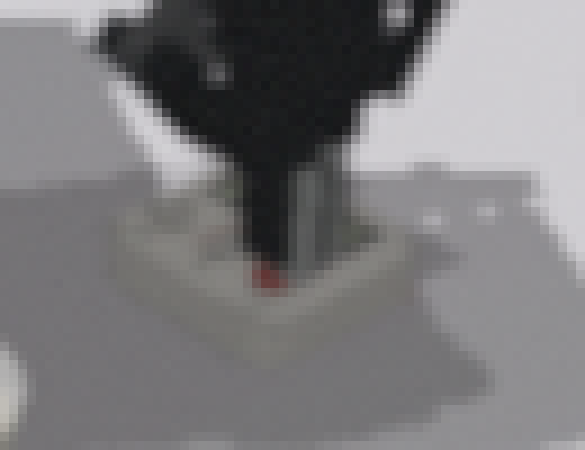

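Fingers stand about 5 mm above the red key (visible at (268,275), partly hidden); the neighbouring key to the left stays clear. A 3 mm nudge toward the robot, then press.

Call:
arm_command --deltas '[{"rx":0,"ry":0,"rz":0,"dx":0,"dy":-0.003,"dz":0,"fingers":0},{"rx":0,"ry":0,"rz":0,"dx":0,"dy":0,"dz":0.002,"fingers":0},{"rx":0,"ry":0,"rz":0,"dx":0,"dy":0,"dz":0.002,"fingers":0},{"rx":0,"ry":0,"rz":0,"dx":0,"dy":0,"dz":0,"fingers":0}]'

```text
time_s: 10.65
position: [0.426, -0.0607, 0.0388]
tool_rot: [[-0.089, 0.996, -0.0], [0.996, 0.089, 0.0], [0.0, -0.0, -1.0]]
ft_force: [0.5, -0.7, -0.6]
grip_width: -0.0002
gripper_force: 0.0
```

Call:
arm_command --deltas '[{"rx":0,"ry":0,"rz":0,"dx":0,"dy":0,"dz":0.0005,"fingers":0},{"rx":0,"ry":0,"rz":0,"dx":0,"dy":0,"dz":0.0005,"fingers":0},{"rx":0,"ry":0,"rz":0,"dx":0,"dy":0,"dz":0,"fingers":0}]'

```text
time_s: 10.95
position: [0.4261, -0.0607, 0.038]
tool_rot: [[-0.089, 0.996, -0.0], [0.996, 0.089, -0.0], [-0.0, -0.0, -1.0]]
ft_force: [-0.7, -0.9, 0.9]
grip_width: -0.0
gripper_force: 0.3
```

Call:
arm_command --deltas '[{"rx":0,"ry":0,"rz":0,"dx":0,"dy":0,"dz":0.0005,"fingers":0},{"rx":0,"ry":0,"rz":0,"dx":0,"dy":0,"dz":0.0003,"fingers":0},{"rx":0,"ry":0,"rz":0,"dx":0,"dy":0,"dz":0,"fingers":0}]'

```text
time_s: 11.25
position: [0.4262, -0.0607, 0.0374]
tool_rot: [[-0.089, 0.996, 0.0], [0.996, 0.089, -0.0], [-0.0, 0.0, -1.0]]
ft_force: [-0.8, -0.3, 5.3]
grip_width: 0.0002
gripper_force: 2.4
```

Call:
arm_command --deltas '[{"rx":0,"ry":0,"rz":0,"dx":0,"dy":0,"dz":0.0005,"fingers":0},{"rx":0,"ry":0,"rz":0,"dx":0,"dy":0,"dz":0,"fingers":0},{"rx":0,"ry":0,"rz":0,"dx":0,"dy":0,"dz":0,"fingers":0}]'

```text
time_s: 11.55
position: [0.4262, -0.0607, 0.0372]
tool_rot: [[-0.089, 0.996, 0.001], [0.996, 0.089, -0.0], [-0.0, 0.001, -1.0]]
ft_force: [-2.2, -0.3, 11.2]
grip_width: -0.0001
gripper_force: 5.6
```

Call:
arm_command --deltas '[{"rx":0,"ry":0,"rz":0,"dx":0,"dy":0,"dz":-0.01,"fingers":0},{"rx":0,"ry":0,"rz":0,"dx":0,"dy":0,"dz":-0.03,"fingers":0},{"rx":0,"ry":0,"rz":0,"dx":0,"dy":0,"dz":-0.04,"fingers":0},{"rx":0,"ry":0,"rz":0,"dx":0,"dy":0,"dz":-0.04,"fingers":0},{"rx":0,"ry":0,"rz":0,"dx":0,"dy":0,"dz":-0.03,"fingers":0},{"rx":0,"ry":0,"rz":0,"dx":-0.033,"dy":0.0097,"dz":0,"fingers":0},{"rx":0,"ry":0,"rz":0,"dx":-0.033,"dy":0.0097,"dz":0,"fingers":0},{"rx":0,"ry":0,"rz":0,"dx":-0.033,"dy":0.0097,"dz":0,"fingers":0},{"rx":0,"ry":0,"rz":0,"dx":-0.033,"dy":0.0097,"dz":0,"fingers":0},{"rx":0,"ry":0,"rz":0,"dx":-0.033,"dy":0.0097,"dz":0,"fingers":0},{"rx":0,"ry":0,"rz":0,"dx":-0.033,"dy":0.0097,"dz":0,"fingers":0},{"rx":0,"ry":0,"rz":0,"dx":0,"dy":0,"dz":0,"fingers":0}]'

```text
time_s: 12.75
position: [0.5024, -0.256, 0.1865]
tool_rot: [[-0.086, 0.996, 0.0], [0.996, 0.086, -0.001], [-0.001, 0.0, -1.0]]
ft_force: [0.1, 0.7, -0.5]
grip_width: -0.0001
gripper_force: 0.0
```

```bash
python3 - <<'E'
from h import *
s=env.get_image("scene")
cv2.imwrite("pics/a5.png",cv2.resize(s["color"][150:290,290:470],None,fx=4,fy=4,interpolation=3))
print(env.observe()["position"])
E
```

```text
[ 0.50168342 -0.25396759  0.18638868]
```

View pics/a5.png

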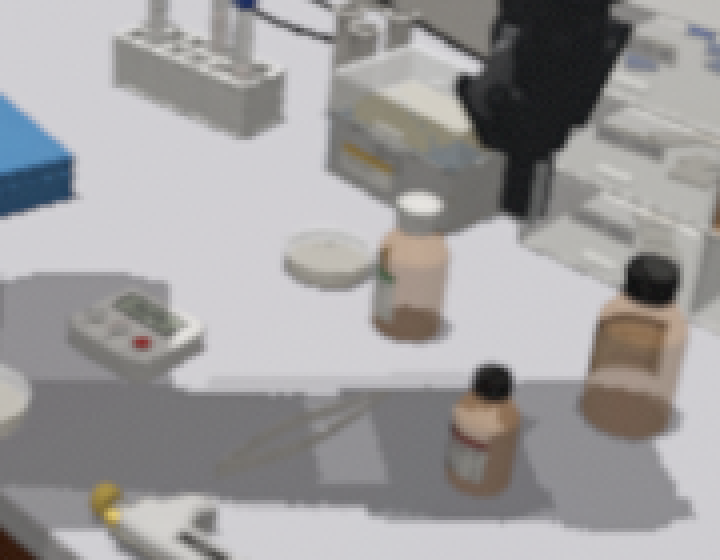

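Bottles, timer, petri dish and forceps are undisturbed; the fingers hang well above the small cap (492,370). Lower and hold.

Call:
arm_command --deltas '[{"rx":0,"ry":0,"rz":0,"dx":0,"dy":0,"dz":0.02,"fingers":0},{"rx":0,"ry":0,"rz":0,"dx":0,"dy":0,"dz":0.02,"fingers":0},{"rx":0,"ry":0,"rz":0,"dx":0,"dy":0,"dz":0.015,"fingers":0},{"rx":0,"ry":0,"rz":0,"dx":0,"dy":0,"dz":0,"fingers":0},{"rx":0,"ry":0,"rz":0,"dx":0,"dy":0,"dz":0,"fingers":0},{"rx":0,"ry":0,"rz":0,"dx":0,"dy":0,"dz":0,"fingers":0},{"rx":0,"ry":0,"rz":0,"dx":0,"dy":0,"dz":0,"fingers":0}]'

```text
time_s: 13.5
position: [0.5019, -0.2527, 0.1327]
tool_rot: [[-0.089, 0.996, 0.001], [0.996, 0.089, -0.001], [-0.001, 0.001, -1.0]]
ft_force: [-0.7, -1.0, 0.1]
grip_width: 0.0001
gripper_force: 0.0
```

```bash
python3 - <<'E'
from h import *
s=env.get_image("scene");o=env.observe()["position"];print(o,proj(s,np.array(o)-[0,0,.019]))
cv2.imwrite("pics/a6.png",cv2.resize(s["color"][190:290,370:470],None,fx=5,fy=5,interpolation=3))
E
```

```text
[ 0.50187502 -0.25278049  0.13248973] [415.57006573 225.58057688]
```

View pics/a6.png

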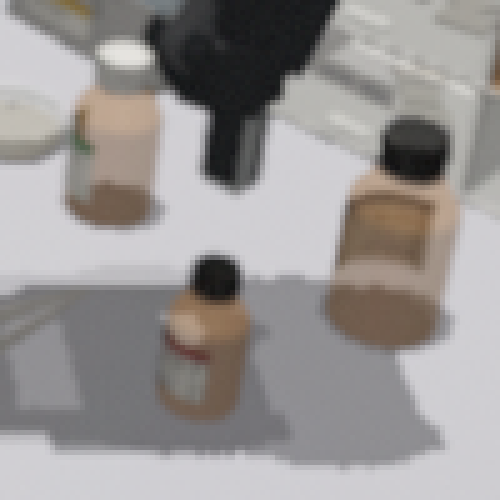

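Call:
arm_command --deltas '[{"rx":0,"ry":0,"rz":0,"dx":0,"dy":0,"dz":0,"fingers":0},{"rx":0,"ry":0,"rz":0,"dx":0,"dy":0,"dz":0,"fingers":0},{"rx":0,"ry":0,"rz":0,"dx":0,"dy":0,"dz":0,"fingers":0},{"rx":0,"ry":0,"rz":0,"dx":0,"dy":0,"dz":0,"fingers":0},{"rx":0,"ry":0,"rz":0,"dx":0,"dy":0,"dz":0,"fingers":0},{"rx":0,"ry":0,"rz":0,"dx":0,"dy":0,"dz":0,"fingers":0},{"rx":0,"ry":0,"rz":0,"dx":0,"dy":0,"dz":0,"fingers":0},{"rx":0,"ry":0,"rz":0,"dx":0,"dy":0,"dz":0,"fingers":0},{"rx":0,"ry":0,"rz":0,"dx":0,"dy":0,"dz":0,"fingers":0},{"rx":0,"ry":0,"rz":0,"dx":0,"dy":0,"dz":0,"fingers":0},{"rx":0,"ry":0,"rz":0,"dx":0,"dy":0,"dz":0,"fingers":0},{"rx":0,"ry":0,"rz":0,"dx":0,"dy":0,"dz":0,"fingers":0}]'

```text
time_s: 14.75
position: [0.5017, -0.2527, 0.1317]
tool_rot: [[-0.089, 0.996, 0.0], [0.996, 0.089, 0.0], [0.0, 0.0, -1.0]]
ft_force: [0.4, -0.6, -0.4]
grip_width: 0.0
gripper_force: 0.0
```

Call:
arm_command --deltas '[{"rx":0,"ry":0,"rz":0,"dx":0,"dy":0,"dz":0,"fingers":0},{"rx":0,"ry":0,"rz":0,"dx":0,"dy":0,"dz":0,"fingers":0},{"rx":0,"ry":0,"rz":0,"dx":0,"dy":0,"dz":0,"fingers":0},{"rx":0,"ry":0,"rz":0,"dx":0,"dy":0,"dz":0,"fingers":0},{"rx":0,"ry":0,"rz":0,"dx":0,"dy":0,"dz":0,"fingers":0},{"rx":0,"ry":0,"rz":0,"dx":0,"dy":0,"dz":0,"fingers":0},{"rx":0,"ry":0,"rz":0,"dx":0,"dy":0,"dz":0,"fingers":0},{"rx":0,"ry":0,"rz":0,"dx":0,"dy":0,"dz":0,"fingers":0},{"rx":0,"ry":0,"rz":0,"dx":0,"dy":0,"dz":0,"fingers":0},{"rx":0,"ry":0,"rz":0,"dx":0,"dy":0,"dz":0,"fingers":0},{"rx":0,"ry":0,"rz":0,"dx":0,"dy":0,"dz":0,"fingers":0},{"rx":0,"ry":0,"rz":0,"dx":0,"dy":0,"dz":0,"fingers":0}]'

```text
time_s: 15.95
position: [0.5017, -0.2528, 0.1317]
tool_rot: [[-0.089, 0.996, -0.0], [0.996, 0.089, 0.0], [0.0, -0.0, -1.0]]
ft_force: [0.4, 0.8, 0.1]
grip_width: 0.0001
gripper_force: 0.0
```

Call:
arm_command --deltas '[{"rx":0,"ry":0,"rz":0,"dx":0,"dy":0,"dz":0,"fingers":0},{"rx":0,"ry":0,"rz":0,"dx":0,"dy":0,"dz":0,"fingers":0},{"rx":0,"ry":0,"rz":0,"dx":0,"dy":0,"dz":0,"fingers":0},{"rx":0,"ry":0,"rz":0,"dx":0,"dy":0,"dz":0,"fingers":0},{"rx":0,"ry":0,"rz":0,"dx":0,"dy":0,"dz":0,"fingers":0},{"rx":0,"ry":0,"rz":0,"dx":0,"dy":0,"dz":0,"fingers":0},{"rx":0,"ry":0,"rz":0,"dx":0,"dy":0,"dz":0,"fingers":0},{"rx":0,"ry":0,"rz":0,"dx":0,"dy":0,"dz":0,"fingers":0}]'

```text
time_s: 16.75
position: [0.5017, -0.2527, 0.1317]
tool_rot: [[-0.089, 0.996, -0.0], [0.996, 0.089, -0.0], [-0.0, -0.0, -1.0]]
ft_force: [0.2, 0.4, -0.4]
grip_width: -0.0
gripper_force: 0.0
```

Fingertips at (235,180) hang straight above the small cap at (217,262), touching nothing, and have been held over 3 s.

```bash
python3 -c "
from rig import env
print(env.close_job())"
```

```text
the job is handed in; nothing more can be done
None
```

The job is handed in, but no verdict came back: the lid looked shut in the picture afterwards, I judged the start key pressed from the force (about 11 N) and then released it, and the fingers pointed at the smallest bottle's cap for over 3 s without touching a bottle.

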